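# Load the long torch cell into the spring charger

## Task

Load the long orange torch cell into the charger on the bench: press its flat end against the spring plate to push the plate back, lower the cell past the yellow lip, and let the spring hold it fully home, lying down in the groove with its brass button end under the lip. Leave the short blue cell where it lies.

Things in the scene. Friction and masses are not known exactly. Their poses are not given: they have to be found in the camera images.
- long_cell: Cell to load: orange, 21 mm diameter, 71 mm long with its button, 60 to 98 g, black ring near the button end. Origin on its axis at mid-length, y along it towards the button; the -y end is flat. Starts level in one of two shallow grooves (90 mm apart) of a wooden rest, axis 34 mm above the bench, 26 mm above the rest's board; pedestal under it 16 mm wide, so fingers fit down beside it.
- long_cell_button (a point): Tip of the long cell's brass button (8 mm wide, 3 mm tall), on its axis, 35.5 mm from its origin.
- short_cell: Wrong cell, to be left alone: blue, 21 mm in diameter, only 50 mm long, parallel to the long one in the other groove. Origin on its axis at mid-length.
- charger: Grey fixed charger. Origin on the bench, z up, y from the spring end to the end wall with the lip. A cell that is home has its centre at (0, 0, 40 mm), axis along y, button touching the end wall's inner face at y = 35.5 mm. Open-sided groove under it 16 mm wide, 30 mm high, y -28 to 30. Base plate 80 mm wide, 10 mm thick, y -119 to 47. Spring housing 66 mm high, beyond y = -75.
- charger_lip (a point): Middle of the inner edge of the yellow lip, on its top face: 26.5 mm along the charger's y, 57 mm up. The lip is 4 mm thick, 30 mm wide, and juts 9 mm inward from the end wall's top. A level long cell clears the lip's top with its axis over 68 mm up, and its button clears the lip's edge with its centre at charger y below -9 mm.
- plunger (a joint): How far the spring plate is pushed back along the charger's -y, in m: 0 free, 0.032 at its stop. Upright steel plate, 34 mm wide, 28 to 80 mm above the bench, on a coil spring; its pressing face is at charger y = -27.5 mm when free. About 2 N starts it, 7.5 N holds it at 0.024. With the long cell home it reads 0.008 (4 N).

How it is judged (in metres and radians):
On the way:
1. the long cell presses the spring plate back by more than 12 mm (value of joint plunger above 0.012 m and y of long_cell in the frame of charger below 0 m and horizontal distance between long_cell and charger below 0.04 m and height (world z) of long_cell below 0.12 m), for 0.1 s.
At the end, for the whole second after the job is handed in: The long cell lies still in the charger, held down under the lip: its centre within 9 mm sideways, 6 mm lengthwise and 7 mm in height of home, within 10 degrees of its line, button end at the lip, the spring plate pushed back more than 3 mm; the short cell within 20 mm of where it lay (x of long_cell in the frame of charger between -0.009 and 0.009 m and y of long_cell in the frame of charger between -0.006 and 0.006 m and z of long_cell in the frame of charger between 0.033 and 0.047 m and angle between the y axis of long_cell and the y axis of charger, either way round below 0.175 rad and y of long_cell_button in the frame of charger above 0.028 m and value of joint plunger above 0.003 m and linear speed of long_cell below 0.02 m/s and distance of short_cell from where it was at the start of the episode below 0.02 m); the robot touches nothing.
It fails at once if the short blue cell is moved more than 20 mm (distance of short_cell from where it was at the start of the episode above 0.02 m).
It also fails if it takes over 38 s, if anything falls off the work surface, if the arm or the gripper's body presses on something with over 40 N, if the wrist force passes 120 N, or if a joint passes its speed limit or range.

## Robot

A 6-joint arm with a two-finger parallel gripper is mounted at the origin on the work surface. World frame = base frame: x ahead of the robot, y to its left, z up, the work surface at z = 0. Lengths are in m, angles in degrees, forces in N, time in s.
With the tool pointing down it reaches from about 0.35 to 0.775 m from the base axis. Payload 5.5 kg.
Tool frame: the origin (TCP) lies on the centre line of the jaws, within the pads' length; the fingertips stand ctrl.nose_length ahead of it and the grasp point (between the pads) lies 3 mm ahead of it (ctrl.nose_length is the distance from the TCP to the fingertips, in m); z points along the fingers, y is the line along which they close (so a half turn about z gives the same grasp; the last joint's range is limited). The gripper opens to 85 mm and grips with 20 to 120 N. Pads are 22 mm wide; open, the fingers measure 114 mm over their backs; the gripper's body (76 mm by 85 mm) begins 54 mm behind the grasp point. The pads swing forward as they close: fully open they stand 13 mm farther back than shut.
Start: joints at [57.548, 17.945, 2.641, 74.691, 0, 82.002], TCP at [0.238, 0.523, 0.253] pointing down, gripper open.
Joint ranges: [-158.12, 158.12], [-49.38, 96.58], [-58.88, 72.47], [-126.05, 133.96], [-84.25, 85.87], [-180, 180]. Speed limits (degrees/s): [147.25, 147.25, 180, 180, 180, 180].

## Interface

Orientations are given as [roll, pitch, yaw] about the fixed x, y, z axes, in that order (R = Rz(yaw) Ry(pitch) Rx(roll)).
In Python, from bench import ctrl gives the robot as it stands. The module is installed in compiled form; this text tells all that it offers.
- The arm moves only by the tool send_rows, never from a script. Its arguments are lists of equal length, an entry for each row: "claw": the gripper command: -1 is shut, 1 is fully open, values between are in proportion; "offset": the shift along the tool's x, y, z in cm, a list of three; "angular": the turn, a rotation vector about the tool's x, y, z in rad, a list of three. In form: {"claw": [claw, ...], "offset": [[tx, ty, tz], ...], "angular": [[ax, ay, az], ...]}. A call has 1 to 12 rows; each row shifts and turns the commanded pose from where the row before left it, along the tool's axes as they then stand; what a row does not reach is not made up. A row lasts 1/12 s, in which the tool goes at most 41.7 mm and 7.16 degrees, less where a joint would pass 70% of its speed; a pose out of reach is approached as far as the arm can. A call with a gripper value outside its range is refused whole. The fingers move at their own pace and stop on an object; the grip force is fixed at half the most. Time passes only in rows, so rows that do not move let the fingers close. It gives the time, the measured TCP pose, the force, the opening and the grip force at its end, in the units of the state.
- ctrl.get_obs(): the state, without advancing time (a new reading comes with each control period).
- ctrl.read_camera(name): name is "scene" or "side" or "wrist"; returns (picture, depth): 400x640x3 uint8, red, green, blue; 400x640 float32, m along the optical axis (not along the pixel's ray), 0 where there is no reading.
- ctrl.camera_info(name): a dict with "mtx" (3x3 intrinsics, pixels), "R" (3x3) and "t" (3): a world point X has camera coordinates R X + t. Camera axes: x right, y down, z forward; pixel columns grow to the right and rows downward; lengths in m; the calibration is good to about 2 mm. A picture is of the moment at which its call begins: read the wrist's pose just before it. camera_info takes no time and is no camera call; for the wrist camera it gives the pose at the moment of the call.
- ctrl.finish_job(): hands the job in; it is judged then, once.
Trained networks look in the newest picture that a camera, given by its name, has taken for a name from the list of things; names that differ only in an ending like _2 or _b are one class to them, and where a whole thing is asked for, a point or a joint stands for the part that bears it (a point fixed in the world has none). Each returns a list of dicts, best first, with "confidence" (0 to 1); they miss things now and then, are a little off and sometimes report something else, mostly with a low value. They report only what shows in the picture. A call takes as long as a camera call.
- ctrl.look_for(camera, query): "point" ([column, row] in pixels, amid what is visible of it).
- ctrl.regions_of(camera, query): "region" (400x640 bool, what is visible of it) and "point" ([column, row] in pixels, amid what is visible of it).
The state is a dict: "t": time; "joint_positions": joint angles; "qvel": joint speeds; "joint_torque": joint torques, N m; "eef_pos": TCP position; "ee_rot": TCP orientation; "force": force on the tool from outside, world axes, zero at the start; "wrist_torque": the same for the moment, N m; "width": opening from 0.0 (shut) to 1.0 (fully open); "grip_force": force on a finger pad.
Only numpy, scipy, OpenCV 4.12 (cv2) and the standard library are available. Lean on these libraries where they do the work, as an engineer would, in place of code of your own. Each camera call takes 0.05 s, during which the arm holds its last target. There are 200 camera calls.

## Working session

There is one attempt and no reset: what is moved stays moved. The work goes in short steps, Python scripts to look and compute and a tool call to move; the robot and the scene stay as the last step left them, time stands still between calls to the robot, and variables do not carry over. Pictures are saved under pics/ and viewed, at most 10 in all, crops included, and the job is handed in when it is done.

Besides the shell and the picture viewer there is one more tool, called as name(argument=value, ...) on one line, values as JSON. send_rows: Moves the arm, as the interface text tells. Its arguments: {"type":"object","properties":{"claw":{"type":"array","items":{"type":"number"}},"offset":{"type":"array","items":{"type":"array","items":{"type":"number"}}},"angular":{"type":"array","items":{"type":"array","items":{"type":"number"}}}},"required":["claw","offset","angular"]}

```bash
mkdir -p pics
cat > h.py <<'E'
import numpy as np, cv2
from bench import ctrl
def cloud(cam,d,m):
    i=ctrl.camera_info(cam);K=np.array(i["mtx"]);R=np.array(i["R"]);t=np.array(i["t"]).ravel()
    r,c=np.nonzero(m&(d>0));z=d[r,c]
    P=np.stack([(c-K[0,2])/K[0,0]*z,(r-K[1,2])/K[1,1]*z,z],1)
    return (P-t)@R
def seg(cam,names):
    rgb,d=ctrl.read_camera(cam); out={}
    for n in names:
        rs=ctrl.regions_of(cam,n)
        for k,r in enumerate(rs[:2]):
            P=cloud(cam,d,np.array(r["region"]))
            print(cam,n,round(r["confidence"],2),np.round(r["point"]),len(P),'med',np.round(np.median(P,0),4) if len(P) else '')
            if k==0: out[n]=P
    return rgb,d,out
E
python3 - <<'E'
from h import *
o=ctrl.get_obs();print(o,ctrl.nose_length)
ims=[]
for c in("scene","side","wrist"):
    rgb,d,out=seg(c,["long_cell","short_cell","charger","charger_lip","plunger"]);ims.append(rgb)
    np.savez(f"{c}.npz",rgb=rgb,d=d,**out)
    cv2.imwrite(f"pics/{c}0.png",rgb[...,::-1])
E
```

```text
{'t': 0.0, 'joint_positions': array([5.75461796e+01, 1.79916817e+01, 2.57726378e+00, 7.46888304e+01,
       2.38381222e-03, 8.20011185e+01]), 'qvel': array([-0.03627265,  0.0180027 ,  0.11653824, -0.06845146, -0.01849272,
       -0.02105508]), 'joint_torque': array([-8.00772323e-04, -4.80623996e+01,  2.98535943e+01,  1.93607697e-02,
        8.63290870e-05,  1.10035177e-05]), 'eef_pos': array([0.23779271, 0.52302746, 0.25240215]), 'ee_rot': array([-1.79898088e+02, -1.67280120e-02,  1.55545044e+02]), 'force': array([-0.42357863, -0.01276696, -0.31454852]), 'wrist_torque': array([-0.0276702 ,  0.0315802 ,  0.03642346]), 'grip_force': 0.0, 'width': 0.9968090429867819} 0.022
scene long_cell 0.93 [394. 207.] 421 med [0.4413 0.1301 0.0411]
scene short_cell 0.88 [361. 240.] 305 med [0.5295 0.1207 0.0417]
scene charger 0.9 [246. 161.] 3183 med [ 0.5338 -0.1755  0.0275]
scene charger_lip 0.7 [247. 157.] 3141 med [ 0.5341 -0.173   0.0274]
scene plunger 0.82 [246. 148.] 372 med [ 0.5259 -0.1696  0.0482]
scene plunger 0.35 [395. 208.] 409 med [0.4412 0.131  0.0414]
side long_cell 0.73 [254. 213.] 324 med [0.4331 0.1235 0.0432]
side short_cell 0.73 [290. 200.] 214 med [0.5212 0.1113 0.0429]
side short_cell 0.4 [256. 215.] 285 med [0.4329 0.1222 0.0438]
side charger 0.68 [389. 303.] 4130 med [ 0.5133 -0.1916  0.0248]
side charger_lip 0.97 [388. 304.] 4308 med [ 0.5135 -0.1901  0.0218]
side plunger 0.56 [255. 216.] 306 med [0.4326 0.1208 0.0436]
```

Run:
```python
from h import *
a=np.load("scene.npz");b=np.load("side.npz")
s=cv2.resize(a["rgb"][100:290,180:460],None,fx=2.8,fy=2.8,interpolation=2)[:,:784]
cv2.imwrite("pics/a.png",s[...,::-1])
s=cv2.resize(b["rgb"][150:390,200:480],None,fx=2.4,fy=2.4,interpolation=2);cv2.imwrite("pics/b.png",s[...,::-1])
for n,f in(("scene",a),("side",b)):
    P=f["long_cell"];P=P[P[:,2]>.034];
    u=np.linalg.svd((P-P.mean(0))[:,:2],full_matrices=False)[2][0]
    t=(P[:,:2]-P[:,:2].mean(0))@u
    print(n,"cell dir",np.degrees(np.arctan2(u[1],u[0])),P.mean(0),t.min(),t.max(),"zmax",P[:,2].max(), "mid",P[:,:2].mean(0)+u*(np.percentile(t,1)+np.percentile(t,99))/2)
    C=cloud(n,f["d"],np.ones((400,640),bool));rgb=f["rgb"][f["d"]>0].astype(int)
    near=(abs(C[:,0]-.53)<.16)&(abs(C[:,1]+.18)<.16)
    y=near&(rgb[:,0]>150)&(rgb[:,1]>110)&(rgb[:,2]<90)
    Y=C[y];Yt=Y[abs(Y[:,2]-.057)<.004];print("yellow",len(Y),len(Yt),np.median(Y,0))
    if len(Yt)>5:print(cv2.minAreaRect(Yt[:,:2].astype(np.float32)*1000))
    B=C[near&(abs(C[:,2]-.010)<.003)];print("base",len(B),cv2.minAreaRect(B[:,:2].astype(np.float32)*1000))
    H=C[near&(abs(C[:,2]-.066)<.003)];print("hous",len(H),cv2.minAreaRect(H[:,:2].astype(np.float32)*1000))
```

```text
scene cell dir 83.43986688132314 [0.43980223 0.13030929 0.04114173] -0.035521793965936736 0.035617407097713404 zmax 0.04698152879138673 mid [0.43968486 0.12928864]
yellow 8 8 [ 0.51912565 -0.11163856  0.05553046]
((518.7249145507812, -110.2418441772461), (12.059709548950195, 24.327585220336914), 79.25344848632812)
base 1150 ((525.4617919921875, -175.21231079101562), (80.4368896484375, 165.0072021484375), 4.022715091705322)
hous 494 ((528.2893676757812, -211.46826171875), (68.7293930053711, 89.88053131103516), 4.190594673156738)
side cell dir -96.31461903851788 [0.43295526 0.12263712 0.04294555] -0.03708091892316914 0.03180222363663409 zmax 0.04890888567766116 mid [0.43329066 0.12566803]
yellow 151 123 [ 0.52218405 -0.10583955  0.05852242]
((519.3155517578125, -107.58126068115234), (29.014928817749023, 17.359878540039062), 4.679171562194824)
base 1759 ((522.6246948242188, -179.63856506347656), (80.78235626220703, 165.40444946289062), 3.3644585609436035)
hous 879 ((524.0993041992188, -215.84591674804688), (69.54248046875, 88.49388122558594), 4.052700519561768)
```

View pics/a.png

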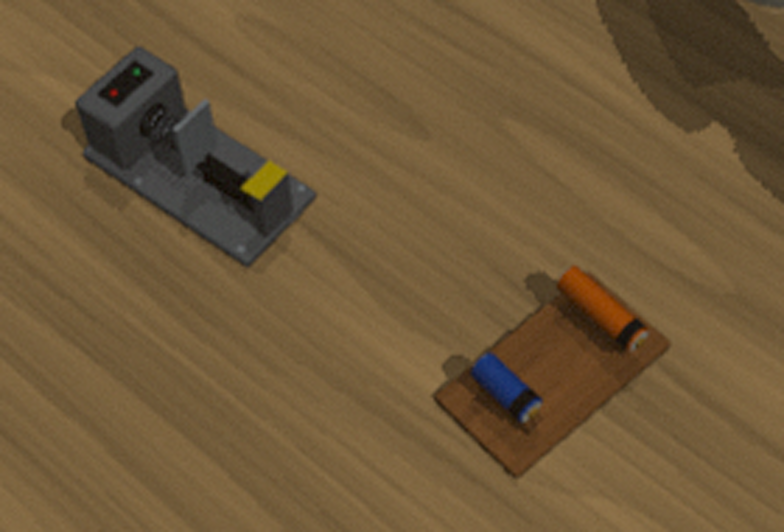

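View pics/b.png

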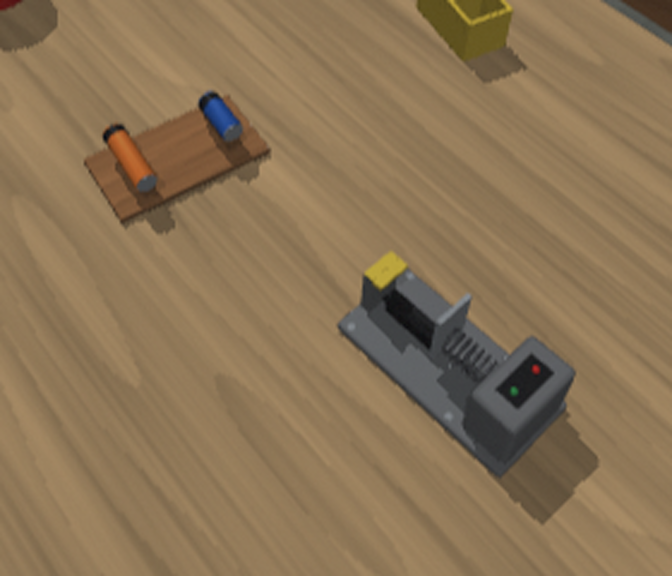

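The scene view shows the long orange cell at crop (605,310), black ring toward lower right (world +y). The blue cell is at (505,385), and the charger has its yellow lip at (265,180) facing +y. The side view agrees: orange at (130,160), lip at (385,270). I'll move above the cell.

send_rows(claw=[1,1,1,1,1,1,1,1,1,1,1,1], offset=[[-2.87,-2.32,0],[-2.87,-2.32,0],[-2.87,-2.32,0],[-2.87,-2.32,0],[-2.87,-2.32,0],[-2.87,-2.32,0],[-2.87,-2.32,0],[-2.87,-2.32,0],[-2.87,-2.32,0],[-2.87,-2.32,0],[-2.87,-2.32,0],[-2.87,-2.32,0]], angular=[[0,0,0],[0,0,0],[0,0,0],[0,0,0],[0,0,0],[0,0,0],[0,0,0],[0,0,0],[0,0,0],[0,0,0],[0,0,0],[0,0,0]])

```text
t: 1.9
eef_pos: [0.4368, 0.1257, 0.2537]
ee_rot: [180.0, 0.0, 155.5]
force: [-0.5, 0.7, 0.0]
width: 1.0
grip_force: 0.0
```

send_rows(claw=[1,1,1,1,1,1,1,1,1,1,1,1], offset=[[0,0,0],[0,0,0],[0,0,0],[0,0,0],[0,0,0],[0,0,0],[0,0,0],[0,0,0],[0,0,0],[0,0,0],[0,0,0],[0,0,0]], angular=[[0,0,0.105],[0,0,0.105],[0,0,0.105],[0,0,0.105],[0,0,0.105],[0,0,0.105],[0,0,0.105],[0,0,0.105],[0,0,0.105],[0,0,0.105],[0,0,0.105],[0,0,0.105]])

```text
t: 2.9
eef_pos: [0.4363, 0.1275, 0.2534]
ee_rot: [180.0, -0.0, 83.1]
force: [0.4, 0.4, 0.0]
width: 1.0
grip_force: 0.0
```

Run:
```python
from h import *
rgb,d,out=seg("wrist",["long_cell","short_cell"])
P=out["long_cell"]
print(np.percentile(P,[2,50,98],axis=0))
P=P[P[:,2]>.036]
r=cv2.minAreaRect(P[:,:2].astype(np.float32)*1000);print(r)
u=np.linalg.svd((P-P.mean(0))[:,:2],full_matrices=False)[2][0];print("dir",np.degrees(np.arctan2(u[1],u[0])))
t=P[P[:,2]>P[:,2].max()-.003];print("ridge",t.mean(0),P[:,2].max())
cv2.imwrite("pics/w1.png",rgb[...,::-1])
```

```text
wrist long_cell 0.57 [315. 172.] 1250 med [0.4361 0.131  0.0433]
wrist long_cell 0.42 [400. 174.] 883 med [0.5235 0.1212 0.0433]
wrist short_cell 0.73 [403. 172.] 854 med [0.5236 0.1206 0.0434]
[[0.42416569 0.09595296 0.0347995 ]
 [0.43613659 0.13096577 0.04332324]
 [0.44773614 0.16250171 0.04584838]]
((435.9953308105469, 129.1019287109375), (70.99653625488281, 20.50250244140625), 82.81803131103516)
dir -96.60730630346528
ridge [0.43619394 0.13197667 0.04548207] 0.04802824372559729
```

View pics/w1.png

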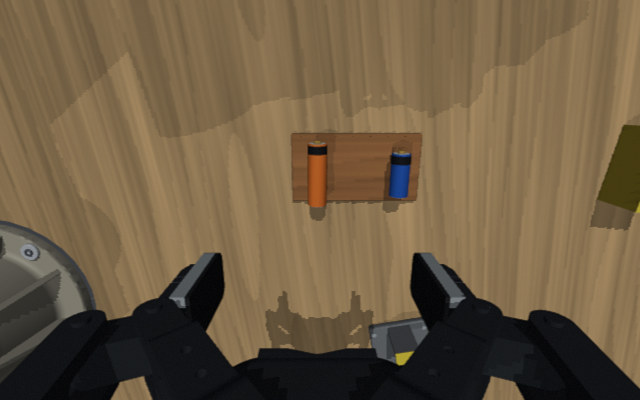

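The wrist view shows the orange cell at (317,175), ring up, aligned with the tool. The blue cell is at (400,175), clear of the fingers. I'll descend and grip.

send_rows(claw=[1,1,1,1,1,1,1,1,1,1,1,1], offset=[[0.15,0,2.5],[0,0,2.5],[0,0,2.5],[0,0,2.5],[0,0,2.5],[0,0,2.5],[0,0,2.5],[0,0,1.5],[0,0,1.0],[0,0,1.0],[0,0,0.35],[0,0,0]], angular=[[0,0,0],[0,0,0],[0,0,0],[0,0,0],[0,0,0],[0,0,0],[0,0,0],[0,0,0],[0,0,0],[0,0,0],[0,0,0],[0,0,0]])

```text
t: 4.05
eef_pos: [0.4358, 0.1289, 0.0391]
ee_rot: [-179.9, 0.0, 83.5]
force: [-0.3, 0.3, 0.0]
width: 1.001
grip_force: 0.0
```

send_rows(claw=[-1,-1,-1,-1,-1,-1,-1,-1,-1,-1,-1,-1], offset=[[0,0,0],[0,0,0],[0,0,0],[0,0,0],[0,0,0],[0,0,0],[0,0,0],[0,0,0],[0,0,0],[0,0,0],[0,0,0],[0,0,0]], angular=[[0,0,0],[0,0,0],[0,0,0],[0,0,0],[0,0,0],[0,0,0],[0,0,0],[0,0,0],[0,0,0],[0,0,0],[0,0,0],[0,0,0]])

```text
t: 5.05
eef_pos: [0.4368, 0.129, 0.0405]
ee_rot: [179.9, -0.0, 83.4]
force: [-2.1, 0.8, 5.8]
width: 0.225
grip_force: 58.5
```

send_rows(claw=[-1,-1,-1,-1,-1,-1,-1,-1], offset=[[0,0,-1],[0,0,-2],[0,0,-3],[0,0,-3],[0,0,-3],[0,0,-2],[0,0,0],[0,0,0]], angular=[[0,0,0],[0,0,0],[0,0,0],[0,0,-0.06],[0,0,-0.06],[0,0,-0.065],[0,0,0],[0,0,0]])

```text
t: 5.72
eef_pos: [0.4374, 0.1291, 0.1808]
ee_rot: [179.8, -0.0, 93.9]
force: [-0.2, -0.6, -1.4]
width: 0.226
grip_force: 58.9
```

send_rows(claw=[-1,-1,-1,-1,-1,-1,-1,-1,-1,-1,-1,-1], offset=[[-2.2,0.52,0],[-2.2,0.52,0],[-2.2,0.52,0],[-2.2,0.52,0],[-2.2,0.52,0],[-2.2,0.52,0],[-2.2,0.52,0],[-2.2,0.52,0],[-2.2,0.52,0],[-2.2,0.52,0],[-2.2,0.52,0],[-2.2,0.52,0]], angular=[[0,0,0],[0,0,0],[0,0,0],[0,0,0],[0,0,0],[0,0,0],[0,0,0],[0,0,0],[0,0,0],[0,0,0],[0,0,0],[0,0,0]])

```text
t: 6.72
eef_pos: [0.516, -0.1308, 0.1776]
ee_rot: [-179.8, -0.1, 93.9]
force: [0.1, -0.2, -1.5]
width: 0.225
grip_force: 58.9
```

Run:
```python
from h import *
o=ctrl.get_obs();print(o["eef_pos"],o["ee_rot"],o["width"])
rgb,d,out=seg("wrist",["long_cell","charger","charger_lip","plunger"])
cv2.imwrite("pics/w2.png",rgb[...,::-1])
P=out.get("long_cell")
if P is not None:
    print("cell",np.percentile(P,[1,50,99],axis=0));u=np.linalg.svd((P-P.mean(0)),full_matrices=False)[2][0];print("u",u)
C=cloud("wrist",d,np.ones((400,640),bool));rgb1=rgb[d>0].astype(int)
near=(abs(C[:,0]-.53)<.16)&(abs(C[:,1]+.18)<.16)
Y=C[near&(rgb1[:,0]>130)&(rgb1[:,1]>100)&(rgb1[:,2]<80)&(abs(C[:,2]-.057)<.006)];print("yellow",len(Y))
if len(Y):print(np.median(Y,0),cv2.minAreaRect(Y[:,:2].astype(np.float32)*1000))
for z in(.01,.066):
    B=C[near&(abs(C[:,2]-z)<.003)]
    if len(B):print(z,len(B),cv2.minAreaRect(B[:,:2].astype(np.float32)*1000))
```

```text
[ 0.5160008  -0.1308046   0.17756841] [-1.79822358e+02 -9.93785453e-02  9.38840092e+01] 0.22548588580711523
wrist long_cell 0.78 [317. 270.] 6954 med [ 0.5165 -0.1266  0.1807]
wrist charger 0.92 [330. 186.] 5876 med [ 0.5254 -0.1252  0.011 ]
wrist charger_lip 0.91 [327. 182.] 6091 med [ 0.5242 -0.1245  0.0112]
wrist charger_lip 0.15 [315. 275.] 6998 med [ 0.5152 -0.1241  0.181 ]
cell [[ 0.50567452 -0.16592313  0.16940734]
 [ 0.51647474 -0.12657224  0.18073421]
 [ 0.52749215 -0.0970693   0.18308281]]
u [ 5.85343611e-02 -9.98285381e-01 -1.64394856e-04]
yellow 853
[ 0.51950292 -0.10509555  0.05858291] ((519.3604125976562, -105.71844482421875), (29.669479370117188, 17.781187057495117), 4.110552787780762)
0.01 4253 ((521.7388305664062, -144.05613708496094), (80.07760620117188, 100.22904205322266), 3.7885632514953613)
0.066 298 ((522.4444580078125, -239.79718017578125), (53.75564956665039, 32.99470901489258), 4.823476314544678)
```

View pics/w2.png

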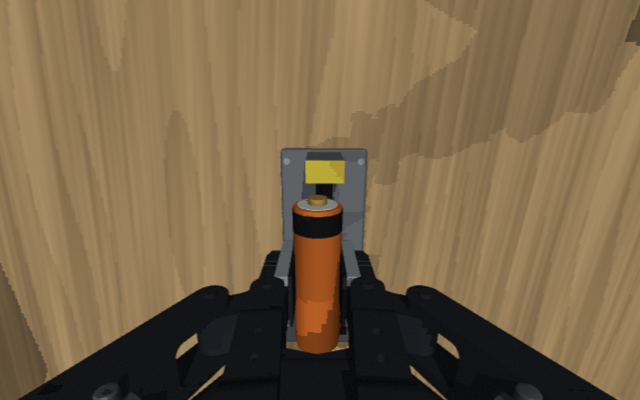

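The wrist view shows the cell level in the jaws, button up at (317,200). The lip is at (325,172), so the cell needs about 5 mm sideways. I'll shift and descend to 73 mm axis height, in front of the plate.

send_rows(claw=[-1,-1,-1,-1,-1,-1,-1,-1,-1], offset=[[0.25,0.46,0],[0,0,2],[0,0,2],[0,0,2],[0,0,1.6],[0,0,1.2],[0,0,1],[0,0,0],[0,0,0]], angular=[[0,0,0],[0,0,0],[0,0,0],[0,0,0],[0,0,0],[0,0,0],[0,0,0],[0,0,0],[0,0,0]])

```text
t: 7.72
eef_pos: [0.5211, -0.1264, 0.0815]
ee_rot: [-180.0, -0.0, 94.0]
force: [-0.7, 1.0, -0.4]
width: 0.223
grip_force: 58.9
```

Run:
```python
from h import *
o=ctrl.get_obs();print(o["eef_pos"],o["ee_rot"],o["force"])
O=np.array([.5217,-.141]);a=np.radians(94);u=np.array([np.cos(a),np.sin(a)]);v=np.array([u[1],-u[0]])
for c in("wrist","side"):
    rgb,d,out=seg(c,["long_cell"])
    P=out.get("long_cell")
    if P is not None:
        q=P[:,:2]-O;Q=np.stack([q@v,q@u,P[:,2]],1);print(c,np.round(np.percentile(Q,[1,50,99],axis=0),4))
    C=cloud(c,d,np.ones((400,640),bool));r=rgb[d>0].astype(int)
    Y=C[(r[:,0]>130)&(r[:,1]>100)&(r[:,2]<80)&(abs(C[:,2]-.057)<.006)&(abs(C[:,0]-.52)<.03)&(abs(C[:,1]+.105)<.03)]
    if len(Y): q=Y[:,:2]-O;print("lip",np.round(np.percentile(np.stack([q@v,q@u],1),[1,50,99],axis=0),4),np.median(Y[:,2]))
    s=rgb if c=="wrist" else cv2.resize(rgb[210:370,290:480],None,fx=3.5,fy=3.5,interpolation=2)
    cv2.imwrite(f"pics/{c}3.png",s[...,::-1])
```

```text
[ 0.52108726 -0.12644758  0.08153882] [-1.79950132e+02 -3.84863893e-02  9.40057180e+01] [-0.65788351  0.97511589 -0.42622504]
wrist long_cell 0.97 [314. 269.] 6931 med [ 0.5213 -0.1212  0.0858]
wrist [[-0.0091 -0.0203  0.0726]
 [ 0.0009  0.0197  0.0858]
 [ 0.0109  0.0495  0.0881]]
lip [[-0.0135  0.025 ]
 [ 0.0136  0.0354]
 [ 0.0162  0.0428]] 0.058975288699407144
side long_cell 0.46 [380. 269.] 225 med [ 0.5191 -0.1516  0.0855]
side [[-0.0108 -0.0228  0.0698]
 [-0.0031 -0.0105  0.0855]
 [ 0.009   0.0094  0.0898]]
```

View pics/side3.png

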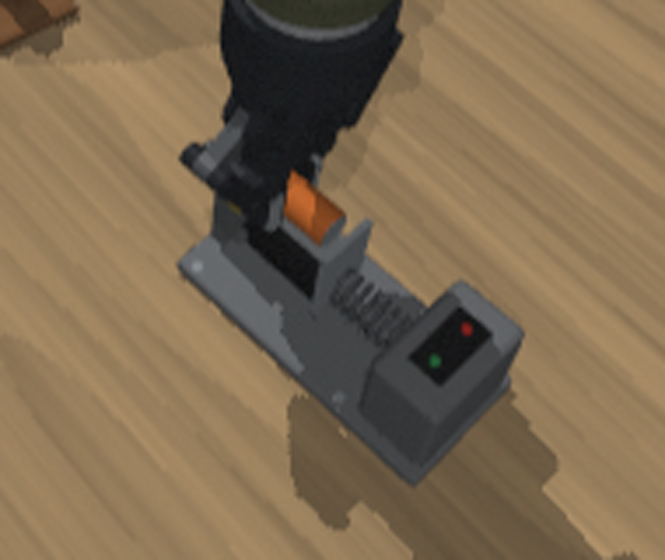

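View pics/wrist3.png

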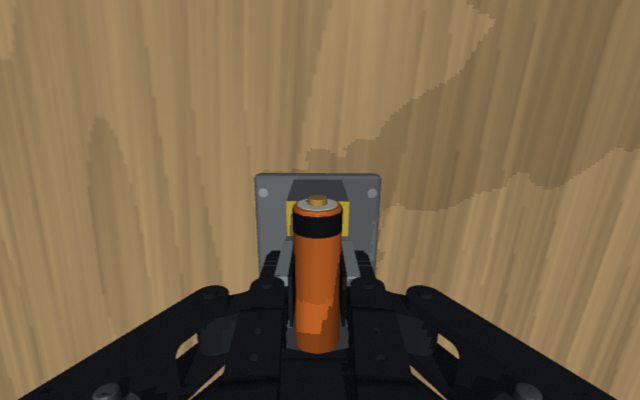

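The side view shows the cell's flat end, crop (330,225), just in front of the plate near its top. The wrist view shows the button centred over the lip. I'll press the plate back by about 22 mm.

send_rows(claw=[-1,-1,-1,-1,-1,-1,-1,-1,-1,-1,-1], offset=[[-0.3,0,0],[-0.3,0,0],[-0.3,0,0],[-0.3,0,0],[-0.3,0,0],[-0.3,0,0],[-0.4,0,0],[-0.4,0,0],[-0.25,0,0],[0,0,0],[0,0,0]], angular=[[0,0,0],[0,0,0],[0,0,0],[0,0,0],[0,0,0],[0,0,0],[0,0,0],[0,0,0],[0,0,0],[0,0,0],[0,0,0]])

```text
t: 8.83
eef_pos: [0.5233, -0.1551, 0.0818]
ee_rot: [180.0, -0.1, 94.0]
force: [0.9, 6.2, 3.0]
width: 0.224
grip_force: 59.2
```

Run:
```python
from h import *
o=ctrl.get_obs();print(o["eef_pos"],o["ee_rot"],o["force"])
O=np.array([.5217,-.141]);a=np.radians(94);u=np.array([np.cos(a),np.sin(a)]);v=np.array([u[1],-u[0]])
q=o["eef_pos"][:2]-O;print("tcp",q@v,q@u)
rgb,d,out=seg("wrist",["long_cell"])
P=out["long_cell"];q=P[:,:2]-O;Q=np.stack([q@v,q@u,P[:,2]],1);print(np.round(np.percentile(Q,[1,50,99],axis=0),4))
T=Q[abs(Q[:,0]-np.median(Q[:,0]))<.003]
T=T[T[:,1]<np.percentile(T[:,1],90)];print("pitch deg",np.degrees(np.polyfit(T[:,1],T[:,2],1)[0]))
cv2.imwrite("pics/w4.png",rgb[...,::-1])
```

```text
[ 0.52334985 -0.15505219  0.08181733] [ 1.79974238e+02 -1.29071646e-01  9.39751683e+01] [0.89077798 6.23338958 2.99026467]
tcp 0.0006655963318195444 -0.014133050849202432Traceback (most recent call last):
  File "<stdin>", line 6, in <module>
KeyError: 'long_cell'
```

Run:
```python
from h import *
O=np.array([.5217,-.141]);a=np.radians(94);u=np.array([np.cos(a),np.sin(a)]);v=np.array([u[1],-u[0]])
rgb,d,out=seg("wrist",["long_cell"])
cv2.imwrite("pics/w4.png",rgb[80:380,170:470][...,::-1])
m=np.zeros((400,640),bool);m[180:360,290:345]=1
C=cloud("wrist",d,m);r=rgb[m&(d>0)].astype(int)
for n,k in(("orange",(r[:,0]>120)&(r[:,1]<110)&(r[:,2]<60)),("all",r[:,0]>=0)):
    P=C[k];q=P[:,:2]-O;Q=np.stack([q@v,q@u,P[:,2]],1);Q=Q[abs(Q[:,2]-.075)<.015]
    print(n,len(Q),np.round(np.percentile(Q,[1,50,99],axis=0),4))
    T=Q[abs(Q[:,0]-np.median(Q[:,0]))<.004];print("pitch",np.degrees(np.polyfit(T[:,1],T[:,2],1)[0]))
print(ctrl.get_obs()["force"])
```

```text
wrist long_cell 0.84 [318. 271.] 6981 med [ 0.5227 -0.1487  0.0849]
orange 4089 [[-0.0079 -0.0461  0.0806]
 [-0.0002 -0.0124  0.0855]
 [ 0.0091  0.0191  0.0873]]
pitch -0.9362664749105455
all 7663 [[-0.0114 -0.0493  0.068 ]
 [ 0.0006 -0.0085  0.0848]
 [ 0.0126  0.0218  0.0876]]
pitch -2.601380002818379
[0.88931166 7.38581033 2.94396727]
```

View pics/w4.png

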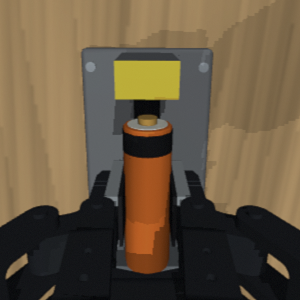

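The view shows the button tip at (148,120), clear of the lip edge at row ~98, with the cell central and level. Clearance is about 4.7 mm, so I'll lower it.

send_rows(claw=[-1,-1,-1,-1,-1,-1,-1,-1,-1,-1], offset=[[0,0,0.4],[0,0,0.5],[0,0,0.5],[0,0,0.5],[0,0,0.5],[0,0,0.4],[0,0,0.3],[0,0,0.2],[0,0,0.1],[0,0,0]], angular=[[0,0,0],[0,0,0],[0,0,0],[0,0,0],[0,0,0],[0,0,0],[0,0,0],[0,0,0],[0,0,0],[0,0,0]])

```text
t: 9.87
eef_pos: [0.5226, -0.1546, 0.0473]
ee_rot: [-179.9, -0.2, 94.0]
force: [-0.4, 7.0, 0.5]
width: 0.226
grip_force: 59.2
```

send_rows(claw=[-1,-1,-1,-1,-1,-1,-1], offset=[[0.3,0,0],[0.3,0,0],[0.3,0,0],[0.2,0,0],[0.15,0,0],[0,0,0],[0,0,0]], angular=[[0,0,0],[0,0,0],[0,0,0],[0,0,0],[0,0,0],[0,0,0],[0,0,0]])

```text
t: 10.45
eef_pos: [0.5219, -0.1431, 0.0474]
ee_rot: [-179.9, -0.0, 94.0]
force: [-1.2, 3.8, -1.5]
width: 0.223
grip_force: 58.9
```

Run:
```python
from h import *
O=np.array([.5217,-.141]);a=np.radians(94);u=np.array([np.cos(a),np.sin(a)]);v=np.array([u[1],-u[0]])
rgb,d=ctrl.read_camera("wrist")
cv2.imwrite("pics/w5.png",rgb[80:380,170:470][...,::-1])
m=np.zeros((400,640),bool);m[180:360,290:345]=1
C=cloud("wrist",d,m);r=rgb[m&(d>0)].astype(int)
P=C[(r[:,0]>120)&(r[:,1]<110)&(r[:,2]<60)];q=P[:,:2]-O;Q=np.stack([q@v,q@u,P[:,2]],1);print(np.round(np.percentile(Q,[1,50,99],axis=0),4))
T=Q[abs(Q[:,0]-np.median(Q[:,0]))<.004];print("pitch",np.degrees(np.polyfit(T[:,1],T[:,2],1)[0]),"top",np.percentile(T[:,2],[50]))
print(ctrl.get_obs()["force"])
```

```text
[[-0.0086 -0.029   0.047 ]
 [-0.0004 -0.0013  0.051 ]
 [ 0.0085  0.0191  0.0529]]
pitch -0.015783448784235814 top [0.05161479]
[-1.48329962  4.24330411 -1.53262379]
```

View pics/w5.png

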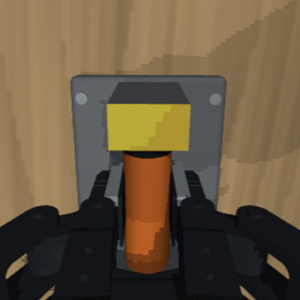

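The view shows the button end under the lip (bottom edge at row 150), with the cell level and central. I'll release and retreat.

send_rows(claw=[-0.4,-0.3,-0.1,0.2,0.5,0.8,1,1,1,1,1,1], offset=[[0,0,0],[0,0,0],[0,0,0],[0,0,0],[0,0,0],[0,0,0],[0,0,0],[0,0,0],[0,0,0],[0,0,0],[0,0,0],[0,0,0]], angular=[[0,0,0],[0,0,0],[0,0,0],[0,0,0],[0,0,0],[0,0,0],[0,0,0],[0,0,0],[0,0,0],[0,0,0],[0,0,0],[0,0,0]])

```text
t: 11.5
eef_pos: [0.5224, -0.1432, 0.0478]
ee_rot: [-180.0, -0.0, 94.0]
force: [0.2, -1.0, 0.2]
width: 1.001
grip_force: 0.0
```

send_rows(claw=[1,1,1,1,1,1,1,1,1], offset=[[0,0,-1],[0,0,-2],[0,0,-3],[0,0,-3],[0,0,-3],[0,0,-3],[0,0,-2],[0,0,0],[0,0,0]], angular=[[0,0,0],[0,0,0],[0,0,0],[0,0,0],[0,0,0],[0,0,0],[0,0,0],[0,0,0],[0,0,0]])

```text
t: 12.25
eef_pos: [0.5233, -0.1436, 0.2199]
ee_rot: [179.8, 0.1, 94.0]
force: [0.5, -0.0, 0.0]
width: 1.001
grip_force: 0.0
```

Run:
```python
from h import *
O=np.array([.5217,-.141]);a=np.radians(94);u=np.array([np.cos(a),np.sin(a)]);v=np.array([u[1],-u[0]])
rgb,d=ctrl.read_camera("wrist")
cv2.imwrite("pics/w6.png",rgb[80:380,120:520][...,::-1])
C=cloud("wrist",d,np.ones((400,640),bool));r=rgb[d>0].astype(int)
q=C[:,:2]-O;Q=np.stack([q@v,q@u,C[:,2]],1)
k=(r[:,0]>120)&(r[:,1]<110)&(r[:,2]<60)&(abs(Q[:,0])<.04)&(abs(Q[:,1])<.06)
print(k.sum(),np.round(np.percentile(Q[k],[1,50,99],axis=0),4))
T=Q[k];T=T[T[:,2]>.046];print("yaw",np.degrees(np.polyfit(T[:,1],T[:,0],1)[0]),"pitch",np.degrees(np.polyfit(T[:,1],T[:,2],1)[0]))
o=ctrl.get_obs();print(o["t"],o["eef_pos"],o["force"])
```

```text
1039 [[-0.0097 -0.0347  0.0451]
 [-0.001  -0.0057  0.0493]
 [ 0.0075  0.0202  0.0515]]
yaw 0.4254662078318515 pitch -0.03247342817193543
12.3 [ 0.5224813  -0.14328657  0.21829136] [-0.08301721  0.81369211 -1.45710407]
```

View pics/w6.png

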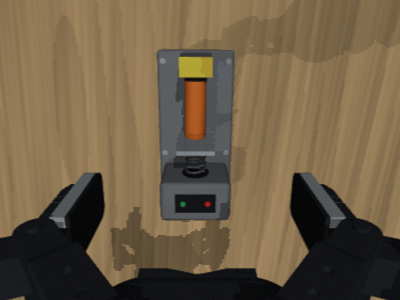

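The cell lies in the groove under the lip (195,108), but there seems to be a gap to the plate at (195,153). I'll measure it.

Run:
```python
from h import *
O=np.array([.5217,-.141]);a=np.radians(94);u=np.array([np.cos(a),np.sin(a)]);v=np.array([u[1],-u[0]])
for c in("wrist","side","scene"):
    rgb,d=ctrl.read_camera(c)
    C=cloud(c,d,np.ones((400,640),bool));q=C[:,:2]-O;Q=np.stack([q@v,q@u,C[:,2]],1)
    k=(abs(Q[:,0])<.015)&(Q[:,1]<-.02)&(Q[:,1]>-.07)&(Q[:,2]>.06)&(Q[:,2]<.09)
    print(c,k.sum(),np.round(np.percentile(Q[k],[2,50,98],axis=0),4) if k.sum() else "")
    if c=="side":cv2.imwrite("pics/s6.png",cv2.resize(rgb[210:370,290:480],None,fx=3.5,fy=3.5,interpolation=2)[...,::-1])
```

```text
wrist 403 [[-0.0146 -0.0398  0.061 ]
 [ 0.0001 -0.0363  0.0756]
 [ 0.0143 -0.0356  0.0805]]
side 86 [[-0.0139 -0.0418  0.0614]
 [-0.0002 -0.0411  0.0779]
 [ 0.0139 -0.0377  0.0827]]
scene 98 [[-0.0142 -0.0396  0.0608]
 [ 0.0002 -0.0363  0.0724]
 [ 0.0142 -0.0344  0.0805]]
```

View pics/s6.png

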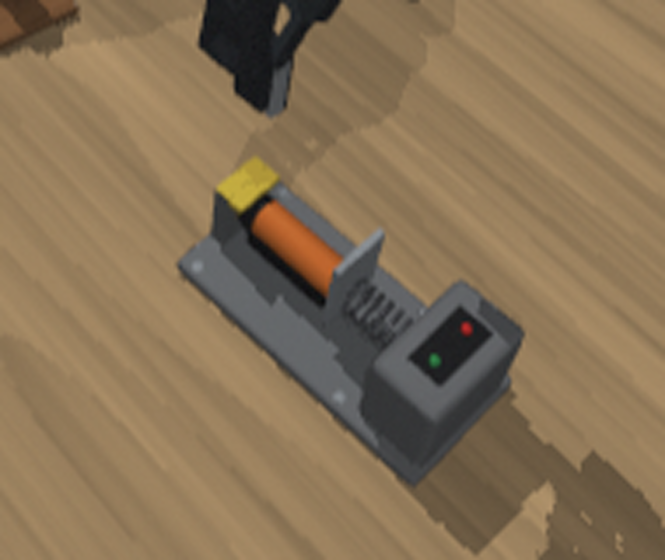

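The side view shows the plate at (345,265) flush against the cell. Its face measures -36 mm, so it is pushed back about 8 mm and the cell is home.

```bash
python3 -c "
from bench import ctrl
print(ctrl.finish_job())"
```

```text
the job is handed in; nothing more can be done
None
```

The long orange cell is home in the charger, lying in the groove with its button end under the lip and the spring plate pushed back about 8 mm. The blue cell was not touched, and the job was handed in at about 12.5 s; no verdict was returned.

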